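# Rebuild the disc-spring pack of a microscope's anti-vibration foot

### The arm

A 7-joint arm with a two-finger parallel gripper is mounted at the origin on a cart in front of the work surface, level with it; the furniture and walls round the work are solid. World frame = base frame: x ahead of the robot, y to its left, z up, the work surface at z = 0. Lengths are in m, angles in rad, forces in N, time in s.
With the tool pointing down it reaches from about 0.425 to 0.925 m from the base axis. Payload 6.8 kg.
Tool frame: the origin (TCP) lies on the centre line of the jaws, within the pads' length; the fingertips stand 25 mm ahead of it and the grasp point (between the pads) lies 6 mm ahead of it; z points along the fingers, y is the line along which they close (so a half turn about z gives the same grasp; the last joint's range is limited). The gripper opens to 85 mm and grips with 20 to 120 N. Pads are 22 mm wide; open, the fingers measure 114 mm over their backs; the gripper's body (76 mm by 85 mm) begins 54 mm behind the grasp point. The pads swing forward as they close: fully open they stand 13 mm farther back than shut.
Start: joints at [-1.307, 0.477, 0.022, 1.555, -0.011, 1.109, -0.083], TCP at [0.245, 0.629, 0.256] pointing down, gripper open.
Joint ranges: [-2.96, 2.96], [-0.34, 2.1], [-1.41, 1.46], [0.24, 2.44], [-1.37, 4.51], [0.17, 1.92], [-2.96, 2.96]. Speed limits (rad/s): [2.39, 2.39, 3.14, 3.14, 3.14, 3.14, 3.14].

### API

Orientations are given as a rotation vector (axis times angle).
In Python, from bench import status, imaging, workorder gives the robot as it stands.
- The arm moves only by the tool send_rows, never from a script. Its argument "steps" is a list of rows, each an object of numbers: "dx", "dy", "dz": the shift along the tool's x, y, z in cm; "yaw": the turn about the tool's z in degrees; "gripper": the opening, from 0 (shut) to 1 (fully open). A call has 1 to 5 rows; each row is the pose to reach, as a shift and turn from the pose commanded when the call began, along the tool's axes at that moment; what a row does not reach only later rows make up. A row lasts 1/8 s, in which the tool goes at most 62.5 mm and 10.7 degrees, less where a joint would pass 70% of its speed; a pose out of reach is approached as far as the arm can. A call with a gripper value outside its range is refused whole. The fingers move at their own pace and stop on an object; "force" is the grip in N (left out, the last holds). Time passes only in rows, so rows that repeat a pose let the fingers close. It gives the time, the measured TCP pose, the force, the opening and the grip force at its end, in the units of the state.
- status.get_obs(): the state, without advancing time (a new reading comes with each control period).
- imaging.grab_frame(name): name is "side" or "top"; returns a dict with "color" (420x560x3 uint8, red, green, blue), "depth" (420x560 float32, m along the optical axis (not along the pixel's ray), 0 where there is no reading), "K" (3x3 intrinsics, pixels), "R" (3x3) and "t" (3): a world point X has camera coordinates R X + t. Camera axes: x right, y down, z forward; pixel columns grow to the right and rows downward; lengths in m; the calibration is good to about 2 mm. A picture is of the moment at which its call begins.
- workorder.hand_in(): hands the job in; it is judged then, once.
The state is a dict: "clock": time; "joints": joint angles; "qvel": joint speeds; "tau": joint torques, N m; "tcp_pos": TCP position; "orientation": TCP orientation; "contact_force": force on the tool from outside, world axes, zero at the start; "moment": the same for the moment, N m; "grip_width": finger opening in m; "gripper_force": force on a finger pad.
Only numpy, scipy, OpenCV 4.12 (cv2) and the standard library are available. Lean on these libraries where they do the work, as an engineer would, in place of code of your own. Each camera call takes 0.05 s, during which the arm holds its last target. There are 200 camera calls.

### The job

Rebuild the empty anti-vibration foot so that it matches the finished one: thread all four conical spring washers over its arbor with their faces alternating from the seat upwards - hollow side down, hollow side up, hollow side down, hollow side up - then set the load cap over the arbor on top of them. Two washers already lie each way up, so keep each as it lies, do not turn it over; everything must sit level and let go. Leave the hex keys and the oil bottle where they are.

Things in the scene. Friction and masses are not known exactly. Their poses are not given: they have to be found in the camera images.
- foot_base: The empty foot: round grey base 88 mm across with four screw heads (6 mm below the seat), raised spring seat 58 mm across at 22 mm above the bench, and a bare upright steel arbor 22 mm thick whose chamfered tip is 64 mm above the bench. Origin: centre of its underside, on the arbor's axis. Heavy, fixed. Undersides of the stacked washers: 22, 31, 40, 49 mm above the bench; of the cap: 58 mm.
- finished_foot: The finished foot, the pattern to follow, at the back left: the same base, its arbor hidden by four washers and a load cap, 85 mm tall in all. Origin: centre of its underside. Heavy, fixed; not to be taken apart.
- down_spring_1: Dark steel conical spring washer, one of four alike: rim 56 mm across, bore 27 mm, 5 mm thick, 9 mm tall overall, about 75 g. This one lies HOLLOW SIDE DOWN: rim on the bench (vertical rim face 0 to 5 mm high), bore edge raised to 9 mm; from above a bright ground ring shows round the bore. Origin: centre of its underside. Grip across the rim. Two of a kind are interchangeable.
- down_spring_2: Dark steel conical spring washer, one of four alike: rim 56 mm across, bore 27 mm, 5 mm thick, 9 mm tall overall, about 75 g. This one lies HOLLOW SIDE DOWN: rim on the bench (vertical rim face 0 to 5 mm high), bore edge raised to 9 mm; from above a bright ground ring shows round the bore. Origin: centre of its underside. Grip across the rim. Two of a kind are interchangeable.
- up_spring_1: Dark steel conical spring washer, one of four alike: rim 56 mm across, bore 27 mm, 5 mm thick, 9 mm tall overall, about 75 g. This one lies HOLLOW SIDE UP like a dish: bore edge on the bench, rim raised (vertical rim face 4 to 9 mm high); from above a bright ground ring shows round the rim. Origin: centre of its underside. Grip across the rim. Two of a kind are interchangeable.
- up_spring_2: Dark steel conical spring washer, one of four alike: rim 56 mm across, bore 27 mm, 5 mm thick, 9 mm tall overall, about 75 g. This one lies HOLLOW SIDE UP like a dish: bore edge on the bench, rim raised (vertical rim face 4 to 9 mm high); from above a bright ground ring shows round the rim. Origin: centre of its underside. Grip across the rim. Two of a kind are interchangeable.
- load_cap: Load cap, plain aluminium with a black rubber pad on top: flange 56 mm across, 6 mm thick, below; gripping hub 35 mm across, 10 to 24 mm high (pad to 27 mm); blind bore 27 mm wide, 16 mm deep from below, which goes over the arbor's tip. Stands upright among the washers, bore down. Origin: centre of its underside, z up. About 90 g.
- hex_keys: Bystander: orange holder of hex keys, 113 x 24 mm, 17 mm high, lying behind the work roughly along y. Origin: middle of its underside. Leave it alone.
- oil_bottle: Bystander: small dropper bottle, 27 mm across and 78 mm tall, standing to the left. Origin: centre of its underside. Leave it alone.
Not all that is in view belongs to the job. Leave any orange look-alike of the down_spring_1 alone. Leave any green look-alike of the up_spring_2 alone.

How it is judged:
By the outcome, as a careful person would: the job done as asked, in the order asked, and still so for the second after the job is handed in, with the robot touching nothing.
It also fails if it takes over 112 s, if anything falls off the work surface, if the arm or the gripper's body presses on something with over 40 N, if the wrist force passes 120 N, or if a joint passes its speed limit or range.

## Working session

There is one attempt and no reset: what is moved stays moved. The work goes in short steps, Python scripts to look and compute and a tool call to move; the robot and the scene stay as the last step left them, time stands still between calls to the robot, and variables do not carry over. Pictures are saved under pics/ and viewed, at most 14 in all, crops included, and the job is handed in when it is done.

Besides the shell and the picture viewer there is one more tool, called after "Emit:" by a JSON object that holds its "fn" and its "kwargs", one argument or row to a line. send_rows: Moves the arm, as the interface text tells. Its arguments: {"type":"object","properties":{"steps":{"type":"array"},"force":{"type":"number"}},"required":["steps"]}

```bash
mkdir -p pics; ls; python3 - <<'E'
from bench import status, imaging
import cv2,numpy as np
print(status.get_obs())
for n in("top","side"):
    f=imaging.grab_frame(n); cv2.imwrite(f"pics/{n}0.png",f["color"][...,::-1]); np.savez(f"{n}0.npz",**f); print(n,f["K"].tolist(),np.round(f["R"],3).tolist(),f["t"])
E
```

```text
pics
{'clock': 0.0, 'joints': array([-1.3071289 ,  0.47780589,  0.02231746,  1.55644631, -0.01149898,
        1.10928014, -0.08312653]), 'qvel': array([ 8.55524920e-04, -1.09595835e-03, -3.61441956e-04,  9.43007979e-04,
        5.43081092e-05, -6.00640895e-04,  1.02321745e-03]), 'tau': array([-1.25694944e-03, -5.96450222e+01,  1.60766758e+00, -2.81201828e+01,
        1.25127530e-02,  9.35631950e-03,  5.37850852e-06]), 'tcp_pos': array([0.24500405, 0.62838681, 0.25532353]), 'orientation': array([-5.80550841e-01, -3.08726957e+00,  2.82656954e-03]), 'contact_force': array([-0.36921673, -0.18207234, -0.52959453]), 'moment': array([-0.01472063, -0.04175978,  0.04457052]), 'gripper_force': 0.0, 'grip_width': 0.08544656501121316}
top [[454.42879265111384, 0.0, 281.1686478084288], [0.0, 454.42879265111384, 216.86263010629793], [0.0, 0.0, 1.0]] [[0.017, -1.0, 0.006], [-0.981, -0.017, -0.194], [0.194, -0.002, -0.981]] [-0.05995257  0.52658402  1.14586931]
side [[484.30592795702745, 0.0, 277.0046404739668], [0.0, 484.30592795702745, 211.18581798146926], [0.0, 0.0, 1.0]] [[0.994, -0.111, -0.015], [-0.093, -0.739, -0.667], [0.063, 0.664, -0.745]] [-0.5518827   0.04238259  1.0887667 ]
```

View pics/top0.png

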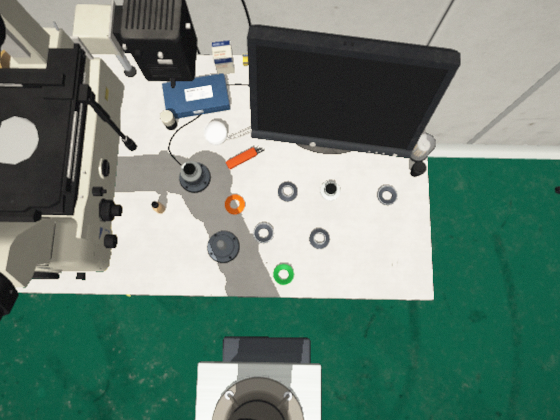

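View pics/side0.png

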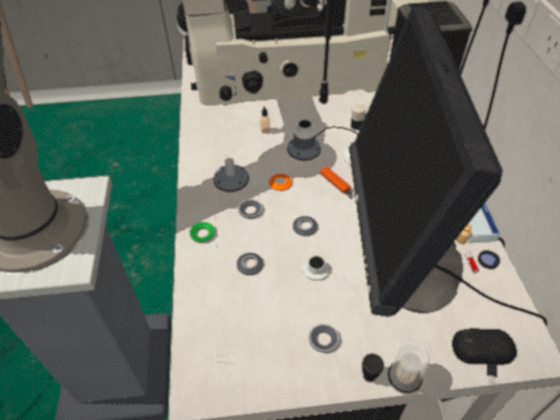

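The top view shows dark washers at (288,191), (387,195), (263,232) and (319,238). The cap is at (331,189), the empty foot at (223,246) and the finished foot at (193,176). Orange (235,204) and green (284,273) are look-alikes, which I leave alone. I'll enlarge the washers to tell which way up each one lies.

```bash
cat > h.py <<'E'
import numpy as np, cv2
from bench import status, imaging
def ray(f,uv,z):
    K,R,t=f["K"],f["R"],f["t"]
    d=R.T@np.linalg.inv(K)@np.array([uv[0],uv[1],1.]); c=-R.T@t
    return c+d*(z-c[2])/d[2]
def proj(f,X):
    p=f["K"]@(f["R"]@np.array(X)+f["t"]); return p[:2]/p[2]
def load(n): return dict(np.load(n+".npz"))
E
python3 - <<'E'
from h import *
T=load("top0");S=load("side0")
tiles=[]
P={"a":(288,191),"b":(387,195),"c":(263,232),"d":(319,238),"cap":(331,189),"foot":(223,246)}
top=[];side=[]
for k,uv in P.items():
    X=ray(T,uv,.005);v=proj(S,X);print(k,X.round(3),v.round(0))
    def cr(f,p,r=20):
        x,y=map(int,np.round(p));return cv2.resize(f["color"][y-r:y+r,x-r:x+r,::-1],(130,130),interpolation=cv2.INTER_CUBIC)
    top.append(cr(T,uv));side.append(cr(S,v))
cv2.imwrite("pics/crops.png",np.vstack([np.hstack(top),np.hstack(side)]))
# outer contours: non-white
for n,f in(("top",T),("side",S)):
    g=f["color"].astype(int); m=((g.min(2)<150)).astype(np.uint8)
    cs,h=cv2.findContours(m,cv2.RETR_CCOMP,cv2.CHAIN_APPROX_NONE)
    for c,hh in zip(cs,h[0]):
        if 40<cv2.contourArea(c)<2500 and len(c)>8:
            e=cv2.fitEllipse(c);print(n,"hole" if hh[3]>=0 else "outer",np.round(e[0],1),np.round(e[1],1),ray(f,e[0],.005).round(4))
E
```

```text
a [ 0.61  -0.069  0.005] [305. 226.]
b [ 0.604 -0.343  0.005] [324. 339.]
c [ 0.494 -0.002  0.005] [251. 209.]
d [ 0.48  -0.155  0.005] [249. 263.]
cap [ 0.618 -0.188  0.005] [317. 270.]
foot [0.454 0.105 0.005] [231. 178.]
top outer [259.7 400.8] [46.8 78. ] [ 0.0603 -0.0044  0.005 ]
top outer [ 80.9 275.4] [ 7.6 10.3] [0.3682 0.4802 0.005 ]
top outer [283.1 273.4] [19.8 21.3] [ 0.3827 -0.0588  0.005 ]
top hole [283.1 273.7] [10.5 11.5] [ 0.3819 -0.0588  0.005 ]
top outer [318.8 238. ] [19.4 19.9] [ 0.4801 -0.1543  0.005 ]
top hole [319.2 237.7] [12.3 12.8] [ 0.481  -0.1553  0.005 ]
top outer [386.7 195.1] [17.  18.5] [ 0.6035 -0.3423  0.005 ]
top hole [386.4 195. ] [ 9.8 11.2] [ 0.6038 -0.3416  0.005 ]
top outer [287.2 191. ] [18.7 18.9] [ 0.61   -0.0664  0.005 ]
top hole [287.5 190.6] [11.9 13.1] [ 0.6113 -0.0673  0.005 ]
top outer [330.3 187.3] [11.7 13. ] [ 0.623  -0.1862  0.005 ]
top outer [533.2  87.8] [  5.1 183.8] [ 0.9331 -0.7789  0.005 ]
top outer [222.2  62.1] [ 9.1 19.3] [0.9967 0.1297 0.005 ]
top outer [220.5  42.9] [ 4.7 21.7] [1.0587 0.1375 0.005 ]
top hole [ 40.4 269
[... 1275 characters left out ...]
[ 6.2 10.5] [ 1.0447 -0.1921  0.005 ]
side hole [517.5 242.6] [ 8.1 10.6] [ 1.0551 -0.171   0.005 ]
side hole [202.3 232.8] [ 8.1 11.5] [ 0.3828 -0.0598  0.005 ]
side hole [480.3 225.8] [21.8 30.3] [ 0.9948 -0.1161  0.005 ]
side hole [250.4 209.5] [ 8.3 11.1] [ 0.4936 -0.004   0.005 ]
side hole [ 84.5 189.4] [30.  66.6] [0.1018 0.1109 0.005 ]
side hole [518.4 137.9] [ 6.7 11. ] [1.2097 0.1606 0.005 ]
side hole [341.5 151.5] [30.1 63.6] [0.7407 0.1671 0.005 ]
side hole [507.7 116.9] [ 7.  16.3] [1.2202 0.2494 0.005 ]
side hole [342.  106.9] [37.6 62.3] [0.7801 0.3538 0.005 ]
side hole [274.5  42.2] [  9.1 114.2] [0.6297 0.7357 0.005 ]
side hole [354.1  36.9] [ 7.3 75.8] [0.8987 0.7331 0.005 ]
```

View pics/crops.png

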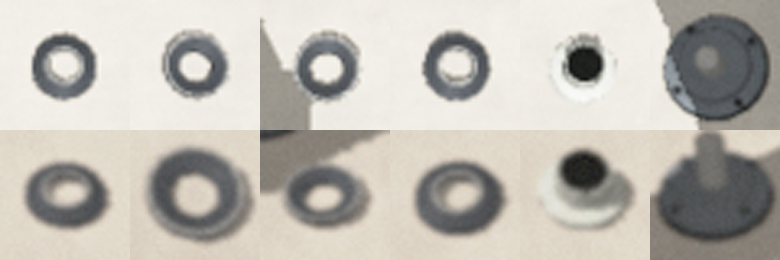

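Bright ring at the bore: a (288,191) and d (319,238), so both lie hollow down. Bright outer rim: b (387,195) and c (263,232), so both lie hollow up. The black-topped white part (331,189) is the load cap. Next I measure the foot, the cap and the obstacles more precisely.

```bash
cat >> h.py <<'E'
def cloud(f):
    D=f["depth"];v,u=np.mgrid[:D.shape[0],:D.shape[1]]
    P=np.stack([(u-f["K"][0,2])/f["K"][0,0]*D,(v-f["K"][1,2])/f["K"][1,1]*D,D],-1)
    W=(P-f["t"])@f["R"]; W[D==0]=np.nan; return W
E
python3 - <<'E'
from h import *
from scipy.optimize import least_squares
T=load("top0");S=load("side0")
for n,f in(("top",T),("side",S)):
    W=cloud(f);X,Y,Z=W[...,0],W[...,1],W[...,2]
    for k,(x,y) in {"foot":(.46,.106),"cap":(.618,-.185),"a":(.61,-.068),"b":(.604,-.342),"c":(.493,-.003),"d":(.48,-.155)}.items():
        near=np.hypot(X-x,Y-y)<.06
        for lo,hi in((.003,.012),(.013,.026),(.052,.075)):
            m=near&(Z>lo)&(Z<hi)
            if m.sum()>8:
                q=W[m]; (cx,cy),r=cv2.minEnclosingCircle(q[:,:2].astype(np.float32))
                print(n,k,lo,m.sum(),q.mean(0).round(4),"mec",round(cx,4),round(cy,4),round(r,4))
    # obstacles: grid of heights
    m=(Z>.03)&(X>.1)&(X<.95)&(abs(Y)<.65)
    H={}
    for p in W[m]:
        k=(int(p[0]*10),int(np.floor(p[1]*10)));H[k]=max(H.get(k,0),p[2])
    print(n)
    for i in range(1,10): print(i,[round(H.get((i,j),0),2) for j in range(-6,6)])
# foot base & tip in top image
for n,f in(("top",T),("side",S)):
    g=f["color"].astype(int)
    p=proj(f,(.46,.106,.064)).astype(int);print(n,p);print(g[p[1]-8:p[1]+9,p[0]-9:p[0]+9,0])
E
```

```text
top foot 0.003 214 [0.4547 0.1013 0.0071] mec 0.4601 0.1051 0.0597
top foot 0.013 521 [0.4518 0.1033 0.0191] mec 0.4534 0.1044 0.0419
top foot 0.052 61 [0.4534 0.1039 0.0628] mec 0.454 0.1044 0.0108
top cap 0.003 301 [ 0.6148 -0.1851  0.0055] mec 0.6169 -0.1849 0.0591
top cap 0.013 56 [ 0.611  -0.1849  0.0225] mec 0.6118 -0.1824 0.0219
top a 0.003 355 [ 0.6108 -0.0678  0.0063] mec 0.6104 -0.0687 0.0595
top b 0.003 373 [ 0.6024 -0.3416  0.0066] mec 0.6037 -0.3416 0.0596
top c 0.003 355 [ 0.4911 -0.0037  0.0067] mec 0.493 -0.0045 0.0587
top d 0.003 358 [ 0.4808 -0.1551  0.0062] mec 0.481 -0.1552 0.0597
top
1 [0, 0, 0, 0, 0, 0, 0, 0, 0, 0, 0, 0]
2 [0, 0, 0, 0, 0, 0, 0, 0, 0, 0, np.float64(0.42), 0]
3 [0, 0, 0, 0, 0, 0, 0, 0, 0, 0, np.float64(0.42), np.float64(0.19)]
4 [0, 0, 0, 0, 0, 0, np.float64(0.07), np.float64(0.07), 0, np.float64(0.36), np.float64(0.41), np.float64(0.36)]
5 [0, 0, 0, 0, 0, 0, 0, 0, np.float64(0.08), np.float64(0.36), np.float64(0.36), np.float64(0.36)]
6 [0, np.float64(0.06), np.float64(0.25), np.float64(0.2), np.float64(0.16), 0, 0, np.float64(0.09), np.float64(0
[... 4107 characters left out ...]
222 223 225 225 224 222]
 [223 221 213 184 156 131 121 125 127 135 158 190 216 222 224 225 222 222]
 [223 219 192 159 128 126 121 116 116 117 133 169 204 221 224 224 225 226]
 [225 217 183 140 122 120 121 121 119 116 124 155 194 218 223 221 226 225]
 [223 218 186 141 120 120 120 117 120 117 117 151 185 218 222 223 224 226]
 [222 216 192 147 122 117 117 119 120 111 115 142 178 206 215 222 222 225]
 [221 216 189 143 118 116 115 121 115 116 113 123 154 169 184 193 199 217]
 [198 190 167 133 120 111 114 110 117 112 110 111 114 122 127 139 158 179]
 [151 147 129 112 112 114 112 119 116 110 111 103  92  87  87  94 104 124]
 [ 98  99  99 104 112 115 115 116 117 109 107 103  90  83  80  74  81  88]]
```

```bash
python3 - <<'E'
from h import *
T=load("top0");S=load("side0")
W=np.vstack([cloud(T).reshape(-1,3),cloud(S).reshape(-1,3)]);W=W[~np.isnan(W[:,0])]
print("monitor min x by y,z")
for y0 in np.arange(-.5,.1,.05):
    print(round(y0,2),[ (round(float(np.percentile(q[:,0],1)),3) if len(q:=W[(W[:,1]>=y0)&(W[:,1]<y0+.05)&(W[:,2]>z0)&(W[:,2]<z0+.06)&(W[:,0]>.5)])>3 else 0) for z0 in (.05,.11,.17,.23,.29,.35,.41)])
print("scope min x by y,z")
for y0 in np.arange(.2,.75,.05):
    print(round(y0,2),[ (round(float(np.percentile(q[:,0],1)),3) if len(q:=W[(W[:,1]>=y0)&(W[:,1]<y0+.05)&(W[:,2]>z0)&(W[:,2]<z0+.06)&(W[:,0]>.1)&(W[:,0]<.9)])>3 else 0) for z0 in (.05,.11,.17,.23,.29,.35,.41,.47)])
f=T;g=f["color"][...,0].astype(float)
p=g[240:250,216:226]-95;p[p<0]=0;v,u=np.mgrid[240:250,216:226]
uv=((u*p).sum()/p.sum(),(v*p).sum()/p.sum());print("tip",uv,ray(f,uv,.064))
# cap hub black pad, z .027
for f in(T,S):
    u0,v0=map(int,proj(f,(.614,-.185,.027)));m=np.zeros((420,560),np.uint8);m[v0-14:v0+14,u0-14:u0+14]=(f["color"].max(2)<80)[v0-14:v0+14,u0-14:u0+14]
    c=max(cv2.findContours(m,0,1)[0],key=cv2.contourArea);e=cv2.fitEllipse(c);print("pad",e,ray(f,e[0],.027))
E
```

```text
monitor min x by y,z
-0.5 [0.714, 1.038, 1.039, 1.039, 0, 0, 0]
-0.45 [0.656, 1.039, 1.038, 1.038, 0, 0, 0]
-0.4 [1.039, 0.671, 0.685, 0.698, 0.712, 0.725, 0.739]
-0.35 [1.039, 0.673, 0.69, 0.704, 0.718, 0.732, 0.746]
-0.3 [0.829, 0.679, 0.697, 0.71, 0.724, 0.738, 0.752]
-0.25 [1.04, 0.685, 0.703, 0.716, 0.73, 0.744, 0.758]
-0.2 [1.04, 0.692, 0.709, 0.723, 0.736, 0.75, 0.764]
-0.15 [1.04, 0.697, 0.715, 0.728, 0.742, 0.756, 0.77]
-0.1 [1.041, 0.703, 0.721, 0.734, 0.748, 0.762, 0.776]
-0.05 [1.042, 0.709, 0.727, 0.74, 0.754, 0.768, 0.782]
-0.0 [1.041, 0.714, 0.73, 0.743, 0.757, 0.771, 0.784]
0.05 [0.965, 1.04, 1.04, 1.015, 1.014, 1.004, 1.005]
scope min x by y,z
0.2 [0.622, 0.851, 0.868, 0.864, 0.873, 0, 0, 0]
0.25 [0.547, 0.872, 0.871, 0.859, 0.874, 0, 0, 0]
0.3 [0, 0.874, 0.874, 0.874, 0.874, 0, 0, 0]
0.35 [0.439, 0.545, 0.72, 0.718, 0.5, 0.493, 0, 0]
0.4 [0.382, 0.381, 0.382, 0.379, 0.328, 0.283, 0.272, 0.729]
0.45 [0.355, 0.355, 0.374, 0.374, 0.441, 0.375, 0.378, 0.729]
0.5 [0.354, 0.354, 0.482, 0.477, 0.447, 0.492, 0.792, 0]
0.55 [0.355, 0, 0.492, 0, 0, 0, 0, 0]
0.6 [0, 0, 0, 0, 0, 0, 0, 0]
0.65 [0, 0, 0, 0, 0, 0, 0, 0]
0.7 [0, 0, 0, 0, 0, 0, 0, 0]
tip (np.float64(220.14963744232037), np.float64(243.70336189848385)) [0.4518569  0.10510868 0.064     ]
pad ((330.5243225097656, 188.3073272705078), (9.369237899780273, 9.510904312133789), 130.19606018066406) [ 0.61417843 -0.18420428  0.027     ]
pad ((316.1492919921875, 262.11407470703125), (10.15990924835205, 12.301013946533203), 96.74256896972656) [ 0.61522487 -0.18458214  0.027     ]
```

```bash
python3 - <<'E'
from h import *
T=load("top0");S=load("side0")
for n,f in(("top",T),("side",S)):
    W=cloud(f);X,Y,Z=W[...,0],W[...,1],W[...,2]
    m=(X>.1)&(X<.345)&(Y>.3)&(Y<.8)&(Z>.05)
    v,u=np.nonzero(m);print(n,m.sum())
    if m.sum(): 
        i=np.argsort(X[m])[:: max(1,m.sum()//15)]
        print(np.c_[u[i],v[i],W[m][i].round(3)*1000].astype(int))
    print(proj(f,(.245,.629,.256)))
E
```

```text
top 782
[[  0 320 264 441 406]
 [ 10 310 281 437 386]
 [  4 306 288 436 407]
 [  1 302 295 437 416]
 [  6 299 301 436 404]
 [  6 296 306 435 407]
 [  3 293 311 437 414]
 [ 17 291 316 436 373]
 [  1 287 321 437 422]
 [ 22 286 326 443 345]
 [ 21 284 329 440 355]
 [ 19 282 333 440 364]
 [ 15 280 336 443 371]
 [ 10 278 339 448 379]
 [ 11 276 342 441 389]
 [  3 274 345 452 396]]
[-48.89249555 325.86059116]
side 1
[[135   0 238 580 243]]
[137.92891272 -12.86272505]
```

```bash
python3 - <<'E'
import cv2
a=cv2.imread("pics/top0.png")[0:310,0:200];cv2.imwrite("pics/scope.png",cv2.resize(a,None,fx=1.9,fy=1.9))
E
```

```text
(no output)
```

View pics/scope.png

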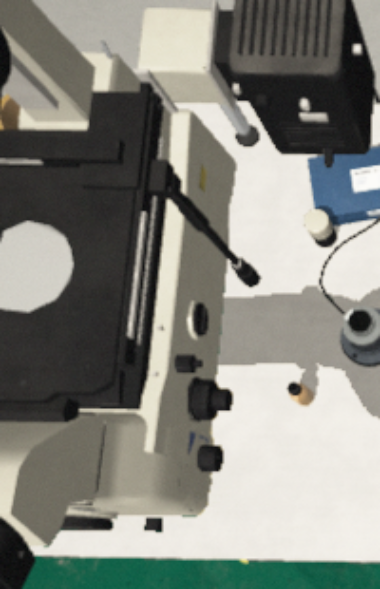

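The black tube at the image's left edge (about (5,295)) is a microscope eyepiece at roughly x 0.26 to 0.34, y ≥ 0.435, z ≥ 0.34. I'll pull the arm back towards the base before swinging in.

Emit:
{"fn": "send_rows", "kwargs": {
  "steps": [
    {"dx": 3.4,"dy": -2.9},
    {"dx": 6.8,"dy": -5.9},
    {"dx": 6.1,"dy": -12.0},
    {"dx": 5.5,"dy": -18.2},
    {"dx": 4.8,"dy": -24.3}
  ],
  "force": 40
}}

```text
validation failed for argument at $.st...
```

Emit:
{"fn": "send_rows", "kwargs": {
  "steps": [
    {"dx": 3.4,"dy": -2.9,"dz": 0,"yaw": 0,"gripper": 1},
    {"dx": 6.8,"dy": -5.9,"dz": 0,"yaw": 0,"gripper": 1},
    {"dx": 6.1,"dy": -12.0,"dz": 0,"yaw": 0,"gripper": 1},
    {"dx": 5.5,"dy": -18.2,"dz": 0,"yaw": 0,"gripper": 1},
    {"dx": 4.8,"dy": -24.3,"dz": 0,"yaw": 0,"gripper": 1}
  ],
  "force": 40
}}

```text
clock: 0.72
tcp_pos: [0.1115, 0.4178, 0.2559]
orientation: [0.58, 3.088, -0.001]
contact_force: [0.1, -0.6, 0.7]
grip_width: 0.0858
gripper_force: 0.0
```

Emit:
{"fn": "send_rows", "kwargs": {
  "steps": [
    {"dx": -5.7,"dy": -0.1,"dz": 0,"yaw": 0,"gripper": 1},
    {"dx": -11.4,"dy": -0.2,"dz": 0,"yaw": 0,"gripper": 1},
    {"dx": -16.8,"dy": -1.8,"dz": 0,"yaw": -7,"gripper": 1},
    {"dx": -22.3,"dy": -3.4,"dz": 0,"yaw": -14,"gripper": 1},
    {"dx": -27.2,"dy": -6.3,"dz": 0,"yaw": -21.3,"gripper": 1}
  ]
}}

```text
clock: 1.35
tcp_pos: [0.3443, 0.2613, 0.2563]
orientation: [-0.006, 3.141, 0.0]
contact_force: [0.4, -0.2, 0.2]
grip_width: 0.0855
gripper_force: 0.0
```

Emit:
{"fn": "send_rows", "kwargs": {
  "steps": [
    {"dx": -4,"dy": -4.5,"dz": 0,"yaw": 0,"gripper": 1},
    {"dx": -8,"dy": -9,"dz": 0,"yaw": 0,"gripper": 1},
    {"dx": -10,"dy": -15,"dz": 0,"yaw": 0,"gripper": 1},
    {"dx": -12,"dy": -21,"dz": 0,"yaw": 0,"gripper": 1},
    {"dx": -13.6,"dy": -27,"dz": 1,"yaw": 0,"gripper": 1}
  ]
}}

```text
clock: 1.98
tcp_pos: [0.4791, -0.0076, 0.247]
orientation: [-0.0, 3.14, 0.001]
contact_force: [0.7, 1.2, 0.5]
grip_width: 0.0857
gripper_force: 0.0
```

Emit:
{"fn": "send_rows", "kwargs": {
  "steps": [
    {"dx": 0,"dy": -5,"dz": 3.5,"yaw": 0,"gripper": 1},
    {"dx": 0,"dy": -10,"dz": 7,"yaw": 0,"gripper": 0.95},
    {"dx": 0,"dy": -14.6,"dz": 11,"yaw": 0,"gripper": 0.85},
    {"dx": 0,"dy": -14.6,"dz": 16,"yaw": 0,"gripper": 0.8},
    {"dx": 0,"dy": -14.6,"dz": 18.5,"yaw": 0,"gripper": 0.75}
  ]
}}

```text
clock: 2.6
tcp_pos: [0.4765, -0.1523, 0.059]
orientation: [-0.003, -3.138, -0.0]
contact_force: [0.2, -0.2, -0.1]
grip_width: 0.0637
gripper_force: 0.0
```

```bash
python3 - <<'E'
from h import *
S=imaging.grab_frame("side");T=imaging.grab_frame("top")
o=status.get_obs();print(o["tcp_pos"],o["orientation"],o["grip_width"])
W=cloud(S);X,Y,Z=W[...,0],W[...,1],W[...,2]
for s in(-1,1):
    m=(abs(X-.478)<.02)&(s*(Y+.155)>.02)&(s*(Y+.155)<.07)&(Z>.012)&(Z<.2)
    print(s,m.sum(),np.sort(Z[m])[:8].round(3),Y[m].min(),Y[m].max())
u,v=map(int,proj(S,(.48,-.155,.04)))
cv2.imwrite("pics/g1.png",cv2.resize(S["color"][v-60:v+60,u-70:u+70,::-1],None,fx=5,fy=5,interpolation=cv2.INTER_CUBIC))
E
```

```text
[ 0.47604849 -0.15152349  0.05908007] [-8.73539500e-04 -3.13589949e+00 -1.11538299e-03] 0.06391784610705814
-1 868 [0.042 0.042 0.042 0.042 0.042 0.044 0.045 0.046] -0.22156334953904736 -0.17506584258739086
1 5 [0.04  0.041 0.042 0.043 0.045] -0.12084132871976057 -0.11924158271361227
```

View pics/g1.png

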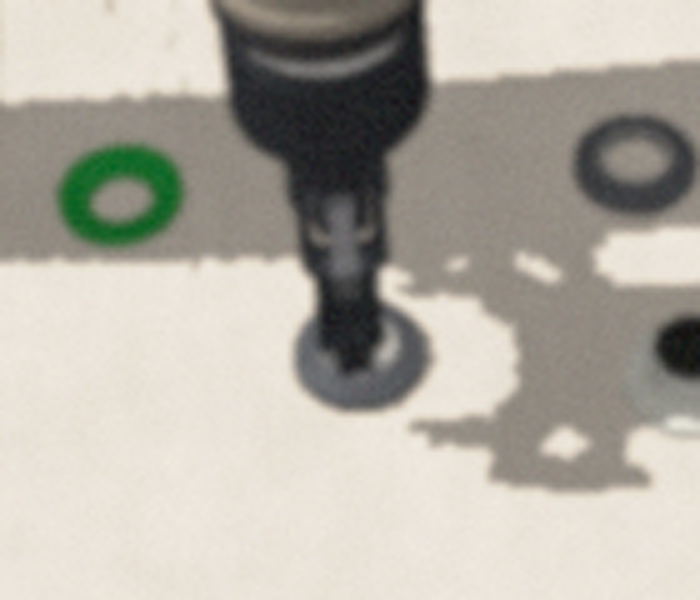

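The jaws straddle washer d. The tips are about 18.5 mm ahead of the TCP at a 64 mm opening.

Emit:
{"fn": "send_rows", "kwargs": {
  "steps": [
    {"dx": 0,"dy": 0,"dz": 0,"yaw": 0,"gripper": 0.82},
    {"dx": 0,"dy": 0,"dz": 0,"yaw": 0,"gripper": 0.82},
    {"dx": 0,"dy": 0,"dz": 0,"yaw": 0,"gripper": 0.82}
  ]
}}

```text
clock: 3.08
tcp_pos: [0.479, -0.1517, 0.0626]
orientation: [-0.001, 3.139, -0.0]
contact_force: [-0.7, 0.6, 0.8]
grip_width: 0.0697
gripper_force: 0.0
```

Emit:
{"fn": "send_rows", "kwargs": {
  "steps": [
    {"dx": -0.1,"dy": -0.3,"dz": 1,"yaw": 0,"gripper": 0.82},
    {"dx": -0.1,"dy": -0.3,"dz": 2.2,"yaw": 0,"gripper": 0.82},
    {"dx": -0.1,"dy": -0.3,"dz": 3.2,"yaw": 0,"gripper": 0.82},
    {"dx": -0.1,"dy": -0.3,"dz": 3.2,"yaw": 0,"gripper": 0.82},
    {"dx": -0.1,"dy": -0.3,"dz": 3.2,"yaw": 0,"gripper": 0.82}
  ]
}}

```text
clock: 3.7
tcp_pos: [0.4792, -0.1549, 0.0295]
orientation: [-0.0, -3.141, 0.0]
contact_force: [-0.4, 0.4, 0.2]
grip_width: 0.0699
gripper_force: 0.0
```

Emit:
{"fn": "send_rows", "kwargs": {
  "steps": [
    {"dx": -0.1,"dy": 0,"dz": 0.5,"yaw": 0,"gripper": 0.82},
    {"dx": -0.1,"dy": 0,"dz": 0.8,"yaw": 0,"gripper": 0.75},
    {"dx": -0.1,"dy": 0,"dz": 0.8,"yaw": 0,"gripper": 0.6},
    {"dx": -0.1,"dy": 0,"dz": 0.8,"yaw": 0,"gripper": 0.5},
    {"dx": -0.1,"dy": 0,"dz": 0.8,"yaw": 0,"gripper": 0.5}
  ],
  "force": 40
}}

```text
clock: 4.32
tcp_pos: [0.4801, -0.1547, 0.0218]
orientation: [-0.0, -3.141, -0.001]
contact_force: [-1.2, 1.1, 6.4]
grip_width: 0.0537
gripper_force: 41.2
```

Emit:
{"fn": "send_rows", "kwargs": {
  "steps": [
    {"dx": 0,"dy": 0,"dz": 0,"yaw": 0,"gripper": 0.5},
    {"dx": 0,"dy": 0,"dz": 0,"yaw": 0,"gripper": 0.5}
  ]
}}

```text
clock: 4.58
tcp_pos: [0.4801, -0.1547, 0.0218]
orientation: [-0.0, -3.141, -0.001]
contact_force: [-1.5, 1.5, 5.0]
grip_width: 0.0539
gripper_force: 41.2
```

Emit:
{"fn": "send_rows", "kwargs": {
  "steps": [
    {"dx": 0,"dy": 0,"dz": -1,"yaw": 0,"gripper": 0.5},
    {"dx": 0,"dy": 0,"dz": -3,"yaw": 0,"gripper": 0.5},
    {"dx": 0,"dy": 0,"dz": -6,"yaw": 0,"gripper": 0.5},
    {"dx": 0,"dy": 0,"dz": -8,"yaw": 0,"gripper": 0.5},
    {"dx": 0,"dy": 0,"dz": -8,"yaw": 0,"gripper": 0.5}
  ]
}}

```text
clock: 5.2
tcp_pos: [0.4813, -0.155, 0.103]
orientation: [-0.0, 3.138, -0.001]
contact_force: [0.1, 0.2, -1.4]
grip_width: 0.0536
gripper_force: 42.2
```

```bash
python3 - <<'E'
from h import *
S=imaging.grab_frame("side")
o=status.get_obs();print(o["tcp_pos"],o["contact_force"],o["grip_width"])
W=cloud(S);X,Y,Z=W[...,0],W[...,1],W[...,2]
m=(abs(X-.48)<.05)&(abs(Y+.155)<.06)&(Z>.03)&(Z<.1)
print(m.sum(),np.percentile(Z[m],[0,1,5]).round(4))
u,v=map(int,proj(S,(.48,-.155,.09)))
cv2.imwrite("pics/g2.png",cv2.resize(S["color"][v-50:v+50,u-60:u+60,::-1],None,fx=6,fy=6,interpolation=cv2.INTER_CUBIC))
E
```

```text
[ 0.48063409 -0.15469451  0.10203825] [-0.89106622 -0.44927887 -1.90242093] 0.054065649759235335
260 [0.0798 0.0804 0.0825]
```

View pics/g2.png

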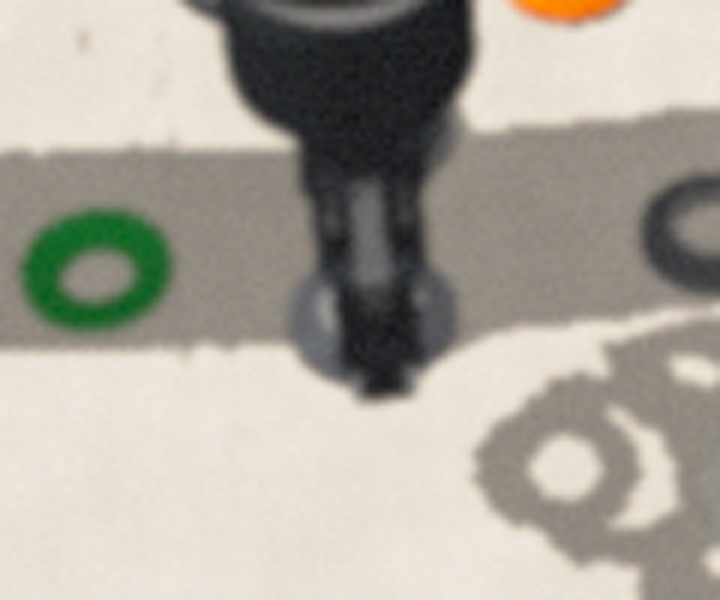

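Washer d is held level. Next I carry it over to the foot.

Emit:
{"fn": "send_rows", "kwargs": {
  "steps": [
    {"dx": 0.5,"dy": 5,"dz": 0,"yaw": 0,"gripper": 0.5},
    {"dx": 1.1,"dy": 10.5,"dz": 0,"yaw": 0,"gripper": 0.5},
    {"dx": 1.6,"dy": 16,"dz": 0,"yaw": 0,"gripper": 0.5},
    {"dx": 2.2,"dy": 21.5,"dz": 0,"yaw": 0,"gripper": 0.5},
    {"dx": 2.7,"dy": 25.9,"dz": 0,"yaw": 0,"gripper": 0.5}
  ]
}}

```text
clock: 5.88
tcp_pos: [0.4522, 0.1064, 0.1007]
orientation: [0.002, -3.14, 0.001]
contact_force: [0.1, -0.2, -0.5]
grip_width: 0.0539
gripper_force: 42.3
```

Emit:
{"fn": "send_rows", "kwargs": {
  "steps": [
    {"dx": 0,"dy": 0,"dz": 0,"yaw": 0,"gripper": 0.5},
    {"dx": 0,"dy": 0,"dz": 0,"yaw": 0,"gripper": 0.5},
    {"dx": 0,"dy": 0,"dz": 0,"yaw": 0,"gripper": 0.5}
  ]
}}

```text
clock: 6.25
tcp_pos: [0.4532, 0.1025, 0.1013]
orientation: [-0.004, -3.141, 0.001]
contact_force: [-1.3, -0.3, -0.5]
grip_width: 0.0539
gripper_force: 42.3
```

```bash
python3 - <<'E'
from h import *
S=imaging.grab_frame("side");T=imaging.grab_frame("top")
for i in range(3): 
    o=status.get_obs();print(o["tcp_pos"],o["contact_force"]);imaging.grab_frame("top")
u,v=map(int,proj(S,(.454,.104,.07)));a=cv2.resize(S["color"][v-35:v+35,u-35:u+35,::-1],(500,500),interpolation=cv2.INTER_CUBIC)
cv2.imwrite("pics/g3.png",a)
E
```

```text
[0.45332807 0.10283512 0.10147786] [-1.00689176  0.1642175  -0.15842594]
[0.45334995 0.10307801 0.10152827] [-0.29528925 -0.17228292 -0.0347473 ]
[0.45338208 0.10328202 0.10157791] [-0.75596394 -0.12016742  0.06124745]
```

View pics/g3.png

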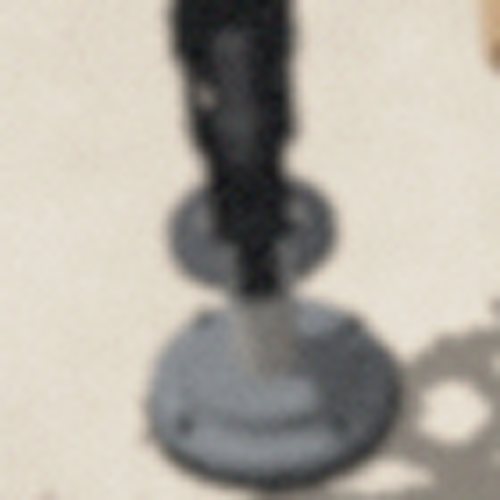

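Emit:
{"fn": "send_rows", "kwargs": {
  "steps": [
    {"dx": 0,"dy": 0.1,"dz": 0.8,"yaw": 0,"gripper": 0.5},
    {"dx": 0,"dy": 0.1,"dz": 1.4,"yaw": 0,"gripper": 0.5},
    {"dx": 0,"dy": 0.1,"dz": 1.8,"yaw": 0,"gripper": 0.5},
    {"dx": 0,"dy": 0.1,"dz": 2.1,"yaw": 0,"gripper": 0.5},
    {"dx": 0,"dy": 0.1,"dz": 2.4,"yaw": 0,"gripper": 0.5}
  ]
}}

```text
clock: 7.12
tcp_pos: [0.4533, 0.1052, 0.0774]
orientation: [0.0, 3.142, -0.0]
contact_force: [-0.1, -0.6, -0.4]
grip_width: 0.0537
gripper_force: 42.3
```

Emit:
{"fn": "send_rows", "kwargs": {
  "steps": [
    {"dx": 0,"dy": 0,"dz": 0.8,"yaw": 0,"gripper": 0.5},
    {"dx": 0,"dy": 0,"dz": 1.6,"yaw": 0,"gripper": 0.5},
    {"dx": 0,"dy": 0,"dz": 2.4,"yaw": 0,"gripper": 0.5},
    {"dx": 0,"dy": 0,"dz": 3.0,"yaw": 0,"gripper": 0.5},
    {"dx": 0,"dy": 0,"dz": 3.1,"yaw": 0,"gripper": 0.5}
  ]
}}

```text
clock: 7.75
tcp_pos: [0.453, 0.1051, 0.0461]
orientation: [-0.0, -3.141, 0.0]
contact_force: [-0.1, -0.7, -0.9]
grip_width: 0.0542
gripper_force: 42.3
```

Emit:
{"fn": "send_rows", "kwargs": {
  "steps": [
    {"dx": 0,"dy": 0,"dz": 0,"yaw": 0,"gripper": 0.5},
    {"dx": 0,"dy": 0,"dz": 0.1,"yaw": 0,"gripper": 0.5},
    {"dx": 0,"dy": 0,"dz": 0.1,"yaw": 0,"gripper": 0.5}
  ]
}}

```text
clock: 8.12
tcp_pos: [0.4533, 0.1053, 0.0457]
orientation: [0.0, 3.141, 0.0]
contact_force: [0.1, -0.4, -0.5]
grip_width: 0.0539
gripper_force: 42.3
```

Emit:
{"fn": "send_rows", "kwargs": {
  "steps": [
    {"dx": 0,"dy": 0,"dz": 0.1,"yaw": 0,"gripper": 0.5},
    {"dx": 0,"dy": 0,"dz": 0.1,"yaw": 0,"gripper": 0.65},
    {"dx": 0,"dy": 0,"dz": 0.1,"yaw": 0,"gripper": 0.75},
    {"dx": 0,"dy": 0,"dz": 0.1,"yaw": 0,"gripper": 0.85},
    {"dx": 0,"dy": 0,"dz": 0,"yaw": 0,"gripper": 0.85}
  ]
}}

```text
clock: 8.75
tcp_pos: [0.4532, 0.1052, 0.0456]
orientation: [-0.0, -3.142, -0.0]
contact_force: [0.1, -0.0, 0.7]
grip_width: 0.0727
gripper_force: 0.0
```

Emit:
{"fn": "send_rows", "kwargs": {
  "steps": [
    {"dx": 0,"dy": 0,"dz": -1,"yaw": 0,"gripper": 0.85},
    {"dx": 0,"dy": 0,"dz": -3,"yaw": 0,"gripper": 0.85},
    {"dx": 0,"dy": 0,"dz": -6,"yaw": 0,"gripper": 0.85},
    {"dx": -1.5,"dy": -4,"dz": -8,"yaw": 0,"gripper": 0.85},
    {"dx": -3.9,"dy": -10.7,"dz": -7,"yaw": 0,"gripper": 0.82}
  ]
}}

```text
clock: 9.38
tcp_pos: [0.4914, 0.0082, 0.1194]
orientation: [-0.008, 3.136, 0.004]
contact_force: [1.3, 0.3, 0.3]
grip_width: 0.0698
gripper_force: 0.0
```

```bash
cat > foot.py <<'E'
from h import *
import sys
T=imaging.grab_frame("top");S=imaging.grab_frame("side");o=status.get_obs();print(o["tcp_pos"],o["grip_width"])
for f in(T,S):
    W=cloud(f);m=(abs(np.hypot(W[...,0]-.4535,W[...,1]-.105)-.021)<.007);z=W[...,2][m];z=z[z<.1];print(np.percentile(z,[5,25,50,75,95]).round(4))
r=24
c=lambda f:cv2.resize(f["color"][(q:=proj(f,(.4535,.105,.03)).astype(int))[1]-r:q[1]+r,q[0]-r:q[0]+r,::-1],(390,390),interpolation=cv2.INTER_CUBIC)
cv2.imwrite(f"pics/{sys.argv[1]}.png",np.hstack([c(T),c(S)]))
E
python3 foot.py s1
```

```text
[ 4.90744963e-01 -3.79522018e-04  1.18150641e-01] 0.07023557118574873Traceback (most recent call last):
  File "foot.py", line 5, in <module>
    W=cloud(f);m=(abs(np.hypot(W[...,0]-.4535,W[...,1]-.105)-.021)<.007);z=W[...,2][m];z=z[z<.1];print(np.percentile(z,[5,25,50,75,95]).round(4))
                                                                                                       ~~~~~~~~~~~~~^^^^^^^^^^^^^^^^^^^
    return _quantile_unchecked(
        a, q, axis, out, overwrite_input, method, keepdims, weights)
    return _ureduce(a,
                    func=_quantile_ureduce_func,
    ...<5 lines>...
                    overwrite_input=overwrite_input,
                    method=method)
    r = func(a, **kwargs)
    result = _quantile(arr,
                       quantiles=q,
    ...<2 lines>...
                       out=out,
                       weights=wgt)
    slices_having_nans = np.isnan(arr[-1, ...])
                                  ~~~^^^^^^^^^
IndexError: index -1 is out of bounds for axis 0 with size 0
```

```bash
sed -i 's/;print(np.percentile(z,\(.*\)$/;print(len(z), np.percentile(z,[5,25,50,75,95]).round(4) if len(z) else "")/' foot.py; python3 foot.py s1
```

```text
[0.48912541 0.00539593 0.11732354] 0.07036150167085486
0 
222 [0.0158 0.0242 0.0273 0.0294 0.0313]
```

View pics/s1.png

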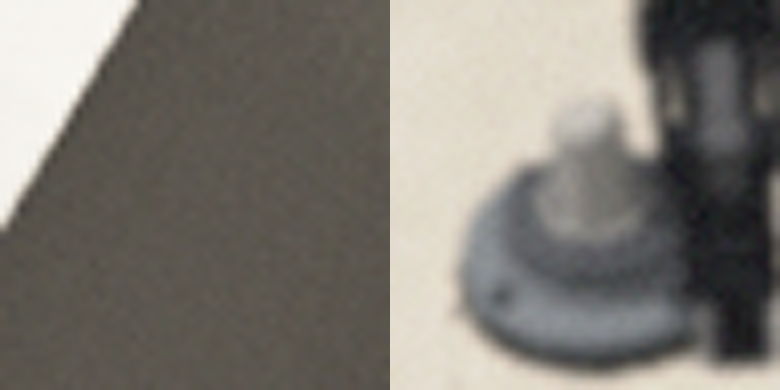

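Washer 1 sits level on the seat, with its bright bore ring up around the arbor. Next is washer c, which lies hollow up.

Emit:
{"fn": "send_rows", "kwargs": {
  "steps": [
    {"dx": 0,"dy": 0,"dz": 2,"yaw": 0,"gripper": 0.82},
    {"dx": 0,"dy": 0,"dz": 5,"yaw": 0,"gripper": 0.82},
    {"dx": 0,"dy": 0,"dz": 7.5,"yaw": 0,"gripper": 0.82},
    {"dx": 0,"dy": 0,"dz": 7.8,"yaw": 0,"gripper": 0.82},
    {"dx": 0,"dy": 0,"dz": 7.8,"yaw": 0,"gripper": 0.82}
  ]
}}

```text
clock: 10.2
tcp_pos: [0.4892, 0.0078, 0.0394]
orientation: [-0.002, 3.142, 0.001]
contact_force: [0.7, -0.3, 0.0]
grip_width: 0.0701
gripper_force: 0.0
```

Emit:
{"fn": "send_rows", "kwargs": {
  "steps": [
    {"dx": 0,"dy": 0,"dz": 0,"yaw": 0,"gripper": 0.82},
    {"dx": 0,"dy": 0,"dz": 0,"yaw": 0,"gripper": 0.82},
    {"dx": 0,"dy": 0,"dz": 0,"yaw": 0,"gripper": 0.82}
  ]
}}

```text
clock: 10.58
tcp_pos: [0.4894, 0.007, 0.0393]
orientation: [0.0, 3.141, 0.0]
contact_force: [0.0, 0.5, -0.2]
grip_width: 0.0699
gripper_force: 0.0
```

Emit:
{"fn": "send_rows", "kwargs": {
  "steps": [
    {"dx": -0.3,"dy": -1,"dz": 0,"yaw": 0,"gripper": 0.82},
    {"dx": -0.3,"dy": -1,"dz": 0.7,"yaw": 0,"gripper": 0.82},
    {"dx": -0.3,"dy": -1,"dz": 1.4,"yaw": 0,"gripper": 0.8},
    {"dx": -0.3,"dy": -1,"dz": 1.4,"yaw": 0,"gripper": 0.78},
    {"dx": -0.3,"dy": -1,"dz": 1.4,"yaw": 0,"gripper": 0.75}
  ]
}}

```text
clock: 11.2
tcp_pos: [0.492, -0.003, 0.0247]
orientation: [0.0, -3.141, -0.0]
contact_force: [-0.5, -0.1, -0.1]
grip_width: 0.0642
gripper_force: 0.0
```

Emit:
{"fn": "send_rows", "kwargs": {
  "steps": [
    {"dx": 0,"dy": 0,"dz": 0,"yaw": 0,"gripper": 0.6},
    {"dx": 0,"dy": 0,"dz": 0,"yaw": 0,"gripper": 0.5},
    {"dx": 0,"dy": 0,"dz": 0,"yaw": 0,"gripper": 0.5},
    {"dx": 0,"dy": 0,"dz": 0,"yaw": 0,"gripper": 0.5},
    {"dx": 0,"dy": 0,"dz": 0,"yaw": 0,"gripper": 0.5}
  ]
}}

```text
clock: 11.82
tcp_pos: [0.4922, -0.0029, 0.0253]
orientation: [-0.0, 3.141, 0.001]
contact_force: [-1.2, 0.1, 5.7]
grip_width: 0.054
gripper_force: 41.2
```

Emit:
{"fn": "send_rows", "kwargs": {
  "steps": [
    {"dx": 0,"dy": 0,"dz": -3,"yaw": 0,"gripper": 0.5},
    {"dx": 0,"dy": 0,"dz": -8,"yaw": 0,"gripper": 0.5},
    {"dx": 1.9,"dy": 5,"dz": -8,"yaw": 0,"gripper": 0.5},
    {"dx": 3.5,"dy": 9.4,"dz": -8,"yaw": 0,"gripper": 0.5},
    {"dx": 3.9,"dy": 10.8,"dz": -8,"yaw": 0,"gripper": 0.5}
  ]
}}

```text
clock: 12.45
tcp_pos: [0.4519, 0.1079, 0.1049]
orientation: [0.007, -3.141, -0.002]
contact_force: [1.0, -0.8, -0.6]
grip_width: 0.0539
gripper_force: 42.8
```

Emit:
{"fn": "send_rows", "kwargs": {
  "steps": [
    {"dx": 0,"dy": 0,"dz": 0,"yaw": 0,"gripper": 0.5},
    {"dx": 0,"dy": 0,"dz": 0,"yaw": 0,"gripper": 0.5},
    {"dx": 0,"dy": 0,"dz": 0,"yaw": 0,"gripper": 0.5},
    {"dx": 0,"dy": 0,"dz": 0,"yaw": 0,"gripper": 0.5}
  ]
}}

```text
clock: 12.95
tcp_pos: [0.4534, 0.104, 0.1049]
orientation: [0.003, 3.141, -0.0]
contact_force: [0.2, 0.1, -0.5]
grip_width: 0.0537
gripper_force: 42.8
```

Emit:
{"fn": "send_rows", "kwargs": {
  "steps": [
    {"dx": 0,"dy": 0,"dz": 0.9,"yaw": 0,"gripper": 0.5},
    {"dx": 0,"dy": 0,"dz": 1.4,"yaw": 0,"gripper": 0.5},
    {"dx": 0,"dy": 0,"dz": 1.8,"yaw": 0,"gripper": 0.5},
    {"dx": 0,"dy": 0,"dz": 2.2,"yaw": 0,"gripper": 0.5},
    {"dx": 0,"dy": 0,"dz": 2.6,"yaw": 0,"gripper": 0.5}
  ]
}}

```text
clock: 13.58
tcp_pos: [0.4531, 0.105, 0.0786]
orientation: [-0.0, -3.142, -0.0]
contact_force: [-1.0, 0.1, -1.0]
grip_width: 0.0541
gripper_force: 42.8
```

Emit:
{"fn": "send_rows", "kwargs": {
  "steps": [
    {"dx": 0,"dy": 0,"dz": 0.8,"yaw": 0,"gripper": 0.5},
    {"dx": 0,"dy": 0,"dz": 1.5,"yaw": 0,"gripper": 0.5},
    {"dx": 0,"dy": 0,"dz": 2.0,"yaw": 0,"gripper": 0.5},
    {"dx": 0,"dy": 0,"dz": 2.1,"yaw": 0,"gripper": 0.5},
    {"dx": 0,"dy": 0,"dz": 2.1,"yaw": 0,"gripper": 0.5}
  ]
}}

```text
clock: 14.2
tcp_pos: [0.4532, 0.1049, 0.0579]
orientation: [-0.0, -3.142, 0.0]
contact_force: [-0.5, -0.8, -0.4]
grip_width: 0.0537
gripper_force: 42.8
```

Emit:
{"fn": "send_rows", "kwargs": {
  "steps": [
    {"dx": 0,"dy": 0,"dz": 0.1,"yaw": 0,"gripper": 0.5},
    {"dx": 0,"dy": 0,"dz": 0.1,"yaw": 0,"gripper": 0.5},
    {"dx": 0,"dy": 0,"dz": 0.1,"yaw": 0,"gripper": 0.65},
    {"dx": 0,"dy": 0,"dz": 0.1,"yaw": 0,"gripper": 0.75},
    {"dx": 0,"dy": 0,"dz": 0,"yaw": 0,"gripper": 0.85}
  ]
}}

```text
clock: 14.82
tcp_pos: [0.4532, 0.105, 0.058]
orientation: [0.0, 3.142, 0.0]
contact_force: [0.2, -0.2, 0.6]
grip_width: 0.0725
gripper_force: 0.0
```

Emit:
{"fn": "send_rows", "kwargs": {
  "steps": [
    {"dx": 0,"dy": 0,"dz": -3,"yaw": 0,"gripper": 0.85},
    {"dx": 0,"dy": 0,"dz": -6,"yaw": 0,"gripper": 0.85},
    {"dx": -3,"dy": -4,"dz": -6,"yaw": 0,"gripper": 0.85},
    {"dx": -7,"dy": -8,"dz": -6,"yaw": 0,"gripper": 0.85},
    {"dx": -11,"dy": -12,"dz": -6,"yaw": 0,"gripper": 0.82}
  ]
}}

```text
clock: 15.45
tcp_pos: [0.5642, -0.0158, 0.1182]
orientation: [-0.002, 3.141, 0.001]
contact_force: [1.2, 0.5, 0.1]
grip_width: 0.0699
gripper_force: 0.0
```

Emit:
{"fn": "send_rows", "kwargs": {
  "steps": [
    {"dx": -4,"dy": -4,"dz": 0,"yaw": 0,"gripper": 0.82},
    {"dx": -4.8,"dy": -5.3,"dz": 3,"yaw": 0,"gripper": 0.82},
    {"dx": -4.8,"dy": -5.3,"dz": 6,"yaw": 0,"gripper": 0.82},
    {"dx": -4.8,"dy": -5.3,"dz": 7.5,"yaw": 0,"gripper": 0.82},
    {"dx": -4.8,"dy": -5.3,"dz": 7.5,"yaw": 0,"gripper": 0.82}
  ]
}}

```text
clock: 16.08
tcp_pos: [0.6103, -0.0677, 0.0421]
orientation: [0.0, -3.14, -0.0]
contact_force: [-0.1, -0.3, 0.4]
grip_width: 0.0701
gripper_force: 0.0
```

```bash
python3 foot.py s2
```

```text
[ 0.61162254 -0.0678537   0.04373301] 0.069880136144325
0 
285 [0.0165 0.0259 0.036  0.0385 0.0403]
```

View pics/s2.png

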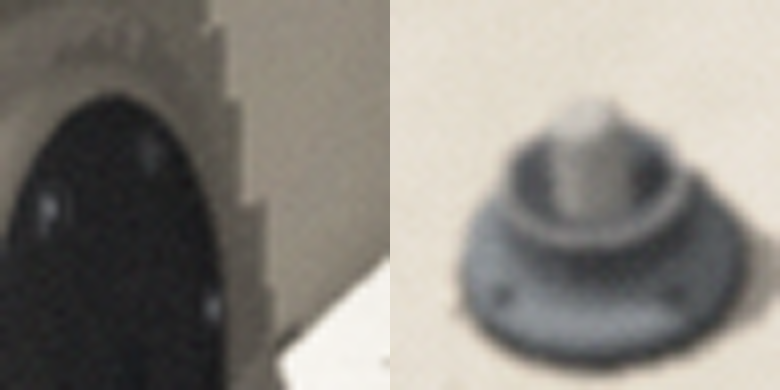

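Washer 2 sits as a level dish, bright rim up. Now I grasp washer a.

Emit:
{"fn": "send_rows", "kwargs": {
  "steps": [
    {"dx": 0,"dy": 0,"dz": 0.8,"yaw": 0,"gripper": 0.82},
    {"dx": 0,"dy": 0,"dz": 1.5,"yaw": 0,"gripper": 0.82},
    {"dx": 0,"dy": 0,"dz": 2.0,"yaw": 0,"gripper": 0.8},
    {"dx": 0,"dy": 0,"dz": 2.0,"yaw": 0,"gripper": 0.78},
    {"dx": 0,"dy": 0,"dz": 2.0,"yaw": 0,"gripper": 0.75}
  ]
}}

```text
clock: 16.8
tcp_pos: [0.6112, -0.0682, 0.023]
orientation: [0.0, 3.141, -0.0]
contact_force: [-0.7, -0.7, -0.3]
grip_width: 0.0643
gripper_force: 0.0
```

Emit:
{"fn": "send_rows", "kwargs": {
  "steps": [
    {"dx": 0,"dy": 0,"dz": 0.1,"yaw": 0,"gripper": 0.65},
    {"dx": 0,"dy": 0,"dz": 0.1,"yaw": 0,"gripper": 0.5},
    {"dx": 0,"dy": 0,"dz": 0.1,"yaw": 0,"gripper": 0.5},
    {"dx": 0,"dy": 0,"dz": 0.1,"yaw": 0,"gripper": 0.5},
    {"dx": 0,"dy": 0,"dz": 0.1,"yaw": 0,"gripper": 0.5}
  ]
}}

```text
clock: 17.42
tcp_pos: [0.6115, -0.068, 0.0231]
orientation: [0.0, 3.141, 0.001]
contact_force: [-3.0, 1.7, 9.5]
grip_width: 0.0531
gripper_force: 40.1
```

Emit:
{"fn": "send_rows", "kwargs": {
  "steps": [
    {"dx": 0,"dy": 0,"dz": -0.1,"yaw": 0,"gripper": 0.72},
    {"dx": 0,"dy": 0,"dz": 0.05,"yaw": 0,"gripper": 0.72},
    {"dx": 0,"dy": 0,"dz": 0.05,"yaw": 0,"gripper": 0.5},
    {"dx": 0,"dy": 0,"dz": 0.05,"yaw": 0,"gripper": 0.5},
    {"dx": 0,"dy": 0,"dz": 0.05,"yaw": 0,"gripper": 0.5}
  ]
}}

```text
clock: 18.05
tcp_pos: [0.6111, -0.0681, 0.0218]
orientation: [-0.0, -3.141, -0.001]
contact_force: [-2.0, 0.6, 6.1]
grip_width: 0.054
gripper_force: 41.0
```

Emit:
{"fn": "send_rows", "kwargs": {
  "steps": [
    {"dx": 0,"dy": 0,"dz": -3,"yaw": 0,"gripper": 0.5},
    {"dx": 0,"dy": 0,"dz": -8.3,"yaw": 0,"gripper": 0.5},
    {"dx": 3,"dy": 3,"dz": -8.3,"yaw": 0,"gripper": 0.5},
    {"dx": 7,"dy": 7.5,"dz": -8.3,"yaw": 0,"gripper": 0.5},
    {"dx": 11,"dy": 12,"dz": -8.3,"yaw": 0,"gripper": 0.5}
  ]
}}

```text
clock: 18.68
tcp_pos: [0.4999, 0.053, 0.1043]
orientation: [0.001, 3.142, 0.0]
contact_force: [1.2, 1.7, 0.2]
grip_width: 0.0537
gripper_force: 42.6
```

Emit:
{"fn": "send_rows", "kwargs": {
  "steps": [
    {"dx": 3.5,"dy": 4,"dz": 0,"yaw": 0,"gripper": 0.5},
    {"dx": 4.8,"dy": 5.3,"dz": 0,"yaw": 0,"gripper": 0.5},
    {"dx": 4.8,"dy": 5.3,"dz": 0,"yaw": 0,"gripper": 0.5},
    {"dx": 4.8,"dy": 5.3,"dz": 0,"yaw": 0,"gripper": 0.5},
    {"dx": 4.8,"dy": 5.3,"dz": 0,"yaw": 0,"gripper": 0.5}
  ]
}}

```text
clock: 19.3
tcp_pos: [0.4541, 0.1038, 0.1045]
orientation: [0.003, 3.141, -0.001]
contact_force: [-0.7, -0.3, 0.3]
grip_width: 0.0537
gripper_force: 42.7
```

Emit:
{"fn": "send_rows", "kwargs": {
  "steps": [
    {"dx": 0,"dy": 0,"dz": 0,"yaw": 0,"gripper": 0.5},
    {"dx": 0,"dy": 0,"dz": 0,"yaw": 0,"gripper": 0.5},
    {"dx": 0,"dy": 0,"dz": 0,"yaw": 0,"gripper": 0.5}
  ]
}}

```text
clock: 19.68
tcp_pos: [0.4532, 0.1048, 0.1043]
orientation: [-0.0, -3.142, 0.0]
contact_force: [-0.6, -0.2, -1.0]
grip_width: 0.0543
gripper_force: 42.7
```

Emit:
{"fn": "send_rows", "kwargs": {
  "steps": [
    {"dx": 0,"dy": 0,"dz": 0.9,"yaw": 0,"gripper": 0.5},
    {"dx": 0,"dy": 0,"dz": 1.4,"yaw": 0,"gripper": 0.5},
    {"dx": 0,"dy": 0,"dz": 1.8,"yaw": 0,"gripper": 0.5},
    {"dx": 0,"dy": 0,"dz": 2.2,"yaw": 0,"gripper": 0.5},
    {"dx": 0,"dy": 0,"dz": 2.6,"yaw": 0,"gripper": 0.5}
  ]
}}

```text
clock: 20.3
tcp_pos: [0.4532, 0.1049, 0.0781]
orientation: [0.0, 3.142, 0.0]
contact_force: [-0.1, -0.7, -0.9]
grip_width: 0.0539
gripper_force: 42.7
```

Emit:
{"fn": "send_rows", "kwargs": {
  "steps": [
    {"dx": 0,"dy": 0,"dz": 0.5,"yaw": 0,"gripper": 0.5},
    {"dx": 0,"dy": 0,"dz": 1.0,"yaw": 0,"gripper": 0.5},
    {"dx": 0,"dy": 0,"dz": 1.4,"yaw": 0,"gripper": 0.5},
    {"dx": 0,"dy": 0,"dz": 1.5,"yaw": 0,"gripper": 0.5},
    {"dx": 0,"dy": 0,"dz": 1.5,"yaw": 0,"gripper": 0.5}
  ]
}}

```text
clock: 20.92
tcp_pos: [0.4532, 0.1049, 0.0634]
orientation: [-0.0, -3.142, 0.0]
contact_force: [0.4, -0.8, -0.7]
grip_width: 0.0539
gripper_force: 42.6
```

Emit:
{"fn": "send_rows", "kwargs": {
  "steps": [
    {"dx": 0,"dy": 0,"dz": 0.1,"yaw": 0,"gripper": 0.5},
    {"dx": 0,"dy": 0,"dz": 0.1,"yaw": 0,"gripper": 0.5},
    {"dx": 0,"dy": 0,"dz": 0.1,"yaw": 0,"gripper": 0.65},
    {"dx": 0,"dy": 0,"dz": 0.1,"yaw": 0,"gripper": 0.75},
    {"dx": 0,"dy": 0,"dz": 0,"yaw": 0,"gripper": 0.85}
  ]
}}

```text
clock: 21.55
tcp_pos: [0.4532, 0.105, 0.0635]
orientation: [0.0, 3.142, 0.0]
contact_force: [-0.0, 0.5, 0.1]
grip_width: 0.0726
gripper_force: 0.0
```

Emit:
{"fn": "send_rows", "kwargs": {
  "steps": [
    {"dx": 0,"dy": 0,"dz": -2,"yaw": 0,"gripper": 0.85},
    {"dx": 0,"dy": 0,"dz": -5,"yaw": 0,"gripper": 0.85},
    {"dx": 0,"dy": -5,"dz": -6,"yaw": 0,"gripper": 0.85},
    {"dx": -2,"dy": -11,"dz": -6,"yaw": 0,"gripper": 0.85},
    {"dx": -4,"dy": -16.5,"dz": -6,"yaw": 0,"gripper": 0.82}
  ]
}}

```text
clock: 22.18
tcp_pos: [0.4937, -0.0614, 0.1239]
orientation: [-0.002, 3.141, 0.001]
contact_force: [1.1, 0.7, -0.2]
grip_width: 0.0701
gripper_force: 0.0
```

Emit:
{"fn": "send_rows", "kwargs": {
  "steps": [
    {"dx": -2,"dy": -6,"dz": 0,"yaw": 0,"gripper": 0.82},
    {"dx": -4,"dy": -12,"dz": 0,"yaw": 0,"gripper": 0.82},
    {"dx": -7,"dy": -17,"dz": 0,"yaw": 0,"gripper": 0.82},
    {"dx": -9,"dy": -22,"dz": 0,"yaw": 0,"gripper": 0.82},
    {"dx": -11,"dy": -27,"dz": 0,"yaw": 0,"gripper": 0.82}
  ]
}}

```text
clock: 22.8
tcp_pos: [0.6037, -0.3316, 0.1232]
orientation: [0.0, -3.141, -0.001]
contact_force: [1.1, -0.5, 0.0]
grip_width: 0.0703
gripper_force: 0.0
```

```bash
python3 foot.py s3
```

```text
[ 0.60283876 -0.33748803  0.12391474] 0.06995864360928802
123 [0.0431 0.0458 0.0475 0.0494 0.0519]
330 [0.0179 0.0271 0.044  0.0461 0.0488]
```

View pics/s3.png

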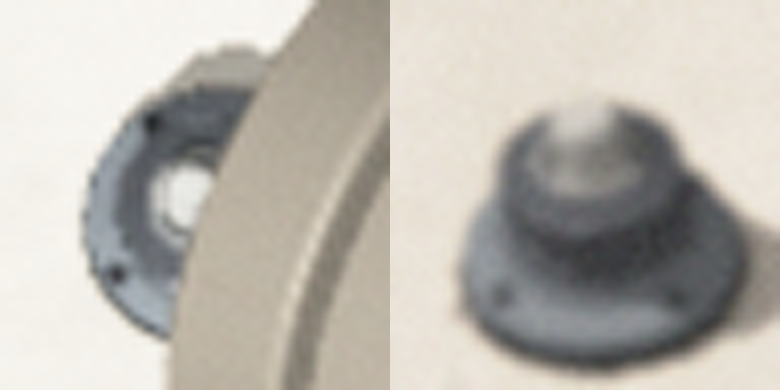

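Washer 3 sits level, hollow down. Washer b is next.

Emit:
{"fn": "send_rows", "kwargs": {
  "steps": [
    {"dx": 0,"dy": -0.8,"dz": 3,"yaw": 0,"gripper": 0.82},
    {"dx": 0,"dy": -0.8,"dz": 6,"yaw": 0,"gripper": 0.82},
    {"dx": 0,"dy": -0.8,"dz": 8,"yaw": 0,"gripper": 0.82},
    {"dx": 0,"dy": -0.8,"dz": 8,"yaw": 0,"gripper": 0.82},
    {"dx": 0,"dy": -0.8,"dz": 8,"yaw": 0,"gripper": 0.82}
  ]
}}

```text
clock: 23.52
tcp_pos: [0.6037, -0.3383, 0.0444]
orientation: [-0.0, 3.14, -0.001]
contact_force: [-0.0, -0.7, 0.2]
grip_width: 0.0699
gripper_force: 0.0
```

Emit:
{"fn": "send_rows", "kwargs": {
  "steps": [
    {"dx": 0,"dy": 0,"dz": 0,"yaw": 0,"gripper": 0.82},
    {"dx": 0,"dy": 0,"dz": 0,"yaw": 0,"gripper": 0.82},
    {"dx": 0,"dy": 0,"dz": 0,"yaw": 0,"gripper": 0.82}
  ]
}}

```text
clock: 23.9
tcp_pos: [0.6033, -0.3381, 0.0438]
orientation: [0.0, 3.141, -0.0]
contact_force: [-0.3, 0.7, 0.2]
grip_width: 0.07
gripper_force: 0.0
```

Target z is 0.0250, so I go down 1.9 cm with dy −0.4.

Emit:
{"fn": "send_rows", "kwargs": {
  "steps": [
    {"dx": 0,"dy": -0.4,"dz": 0.6,"yaw": 0,"gripper": 0.82},
    {"dx": 0,"dy": -0.4,"dz": 1.3,"yaw": 0,"gripper": 0.82},
    {"dx": 0,"dy": -0.4,"dz": 1.8,"yaw": 0,"gripper": 0.78},
    {"dx": 0,"dy": -0.4,"dz": 1.85,"yaw": 0,"gripper": 0.75},
    {"dx": 0,"dy": -0.4,"dz": 1.85,"yaw": 0,"gripper": 0.72}
  ]
}}

```text
clock: 24.52
tcp_pos: [0.6031, -0.3421, 0.0248]
orientation: [0.0, -3.141, -0.0]
contact_force: [0.5, -0.0, 0.0]
grip_width: 0.0617
gripper_force: 0.0
```

Emit:
{"fn": "send_rows", "kwargs": {
  "steps": [
    {"dx": 0,"dy": 0,"dz": 0,"yaw": 0,"gripper": 0.6},
    {"dx": 0,"dy": 0,"dz": 0,"yaw": 0,"gripper": 0.5},
    {"dx": 0,"dy": 0,"dz": 0,"yaw": 0,"gripper": 0.5},
    {"dx": 0,"dy": 0,"dz": 0,"yaw": 0,"gripper": 0.5}
  ]
}}

```text
clock: 25.02
tcp_pos: [0.6033, -0.3422, 0.0255]
orientation: [0.0, 3.141, -0.0]
contact_force: [-2.1, 1.4, 5.5]
grip_width: 0.0542
gripper_force: 41.9
```

Emit:
{"fn": "send_rows", "kwargs": {
  "steps": [
    {"dx": 0,"dy": 0,"dz": -4,"yaw": 0,"gripper": 0.5},
    {"dx": 0,"dy": 0,"dz": -8.3,"yaw": 0,"gripper": 0.5},
    {"dx": 3,"dy": 4,"dz": -8.3,"yaw": 0,"gripper": 0.5},
    {"dx": 6,"dy": 9,"dz": -8.3,"yaw": 0,"gripper": 0.5},
    {"dx": 8,"dy": 14.5,"dz": -8.3,"yaw": 0,"gripper": 0.5}
  ]
}}

```text
clock: 25.65
tcp_pos: [0.5215, -0.1962, 0.1078]
orientation: [-0.003, -3.142, 0.0]
contact_force: [1.4, 0.7, -0.5]
grip_width: 0.0536
gripper_force: 42.8
```

Emit:
{"fn": "send_rows", "kwargs": {
  "steps": [
    {"dx": 1.5,"dy": 5.5,"dz": 0,"yaw": 0,"gripper": 0.5},
    {"dx": 3,"dy": 11.5,"dz": 0,"yaw": 0,"gripper": 0.5},
    {"dx": 4.5,"dy": 17.5,"dz": 0,"yaw": 0,"gripper": 0.5},
    {"dx": 6,"dy": 23.5,"dz": 0,"yaw": 0,"gripper": 0.5},
    {"dx": 7,"dy": 28,"dz": 0,"yaw": 0,"gripper": 0.5}
  ]
}}

```text
clock: 26.28
tcp_pos: [0.4522, 0.0856, 0.1079]
orientation: [-0.003, 3.141, 0.001]
contact_force: [0.5, 0.1, -1.2]
grip_width: 0.0539
gripper_force: 42.8
```

Emit:
{"fn": "send_rows", "kwargs": {
  "steps": [
    {"dx": 0,"dy": 2.2,"dz": 0,"yaw": 0,"gripper": 0.5},
    {"dx": 0,"dy": 2.2,"dz": 0,"yaw": 0,"gripper": 0.5},
    {"dx": 0,"dy": 2.2,"dz": 0,"yaw": 0,"gripper": 0.5},
    {"dx": 0,"dy": 2.2,"dz": 0,"yaw": 0,"gripper": 0.5},
    {"dx": 0,"dy": 2.2,"dz": 0,"yaw": 0,"gripper": 0.5}
  ]
}}

```text
clock: 26.9
tcp_pos: [0.4533, 0.1039, 0.1079]
orientation: [0.003, 3.141, -0.0]
contact_force: [-0.1, -0.8, -1.2]
grip_width: 0.0536
gripper_force: 42.8
```

Emit:
{"fn": "send_rows", "kwargs": {
  "steps": [
    {"dx": 0,"dy": 0,"dz": 0.8,"yaw": 0,"gripper": 0.5},
    {"dx": 0,"dy": 0,"dz": 1.5,"yaw": 0,"gripper": 0.5},
    {"dx": 0,"dy": 0,"dz": 1.9,"yaw": 0,"gripper": 0.5},
    {"dx": 0,"dy": 0,"dz": 2.3,"yaw": 0,"gripper": 0.5},
    {"dx": 0,"dy": 0,"dz": 2.7,"yaw": 0,"gripper": 0.5}
  ]
}}

```text
clock: 27.52
tcp_pos: [0.4532, 0.1049, 0.0806]
orientation: [0.0, 3.142, -0.0]
contact_force: [0.1, 0.6, -0.5]
grip_width: 0.0543
gripper_force: 42.8
```

Emit:
{"fn": "send_rows", "kwargs": {
  "steps": [
    {"dx": 0,"dy": 0,"dz": 0.3,"yaw": 0,"gripper": 0.5},
    {"dx": 0,"dy": 0,"dz": 0.5,"yaw": 0,"gripper": 0.5},
    {"dx": 0,"dy": 0,"dz": 0.5,"yaw": 0,"gripper": 0.5}
  ]
}}

```text
clock: 27.9
tcp_pos: [0.4531, 0.1049, 0.0758]
orientation: [-0.0, -3.141, 0.0]
contact_force: [0.0, -0.4, -0.6]
grip_width: 0.0539
gripper_force: 42.8
```

Emit:
{"fn": "send_rows", "kwargs": {
  "steps": [
    {"dx": 0,"dy": 0,"dz": 0.1,"yaw": 0,"gripper": 0.5},
    {"dx": 0,"dy": 0,"dz": 0.1,"yaw": 0,"gripper": 0.65},
    {"dx": 0,"dy": 0,"dz": 0.1,"yaw": 0,"gripper": 0.75},
    {"dx": 0,"dy": 0,"dz": 0.1,"yaw": 0,"gripper": 0.85},
    {"dx": 0,"dy": 0,"dz": 0,"yaw": 0,"gripper": 0.85}
  ]
}}

```text
clock: 28.52
tcp_pos: [0.4531, 0.1049, 0.076]
orientation: [0.0, 3.142, 0.0]
contact_force: [0.4, 0.3, -0.7]
grip_width: 0.0726
gripper_force: 0.0
```

Emit:
{"fn": "send_rows", "kwargs": {
  "steps": [
    {"dx": 0,"dy": 0,"dz": -3,"yaw": 0,"gripper": 0.85},
    {"dx": 0,"dy": 0,"dz": -5,"yaw": 0,"gripper": 0.85},
    {"dx": -2,"dy": -5,"dz": -5,"yaw": 0,"gripper": 0.85},
    {"dx": -5,"dy": -10,"dz": -5,"yaw": 0,"gripper": 0.85},
    {"dx": -8,"dy": -15,"dz": -5,"yaw": 0,"gripper": 0.82}
  ]
}}

```text
clock: 29.15
tcp_pos: [0.534, -0.0461, 0.1262]
orientation: [-0.002, 3.141, 0.001]
contact_force: [0.8, 1.7, -0.1]
grip_width: 0.0699
gripper_force: 0.0
```

Emit:
{"fn": "send_rows", "kwargs": {
  "steps": [
    {"dx": -3,"dy": -5,"dz": 0,"yaw": 0,"gripper": 0.82},
    {"dx": -6,"dy": -10,"dz": 0,"yaw": 0,"gripper": 0.82},
    {"dx": -8.1,"dy": -13.9,"dz": 0,"yaw": 0,"gripper": 0.82},
    {"dx": -8.1,"dy": -13.9,"dz": 4,"yaw": 0,"gripper": 0.8},
    {"dx": -8.1,"dy": -13.9,"dz": 5.5,"yaw": 0,"gripper": 0.8}
  ]
}}

```text
clock: 29.78
tcp_pos: [0.6127, -0.1838, 0.0687]
orientation: [-0.001, -3.138, -0.002]
contact_force: [-0.2, -0.6, -0.5]
grip_width: 0.0681
gripper_force: 0.0
```

```bash
python3 foot.py s4; python3 - <<'E'
from h import *
S=imaging.grab_frame("side");u,v=map(int,proj(S,(.614,-.185,.03)))
a=cv2.resize(S["color"][v-30:v+30,u-30:u+30,::-1],(390,390),interpolation=cv2.INTER_CUBIC)
b=cv2.imread("pics/s4.png");cv2.imwrite("pics/s4b.png",np.hstack([b[:,390:],a]))
E
```

```text
[ 0.61266665 -0.18287805  0.06905366] 0.06834742151849321
0 
414 [0.0181 0.0283 0.047  0.0555 0.0581]
```

View pics/s4b.png

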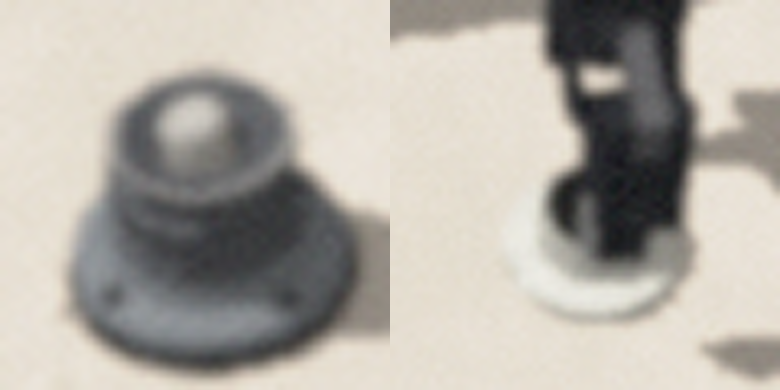

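All four washers are stacked, the top one a level dish. The open fingers straddle the cap's hub.

Emit:
{"fn": "send_rows", "kwargs": {
  "steps": [
    {"dx": 0,"dy": 0,"dz": 0,"yaw": 0,"gripper": 0.8},
    {"dx": 0,"dy": 0,"dz": 1,"yaw": 0,"gripper": 0.8},
    {"dx": 0,"dy": 0,"dz": 1.5,"yaw": 0,"gripper": 0.8},
    {"dx": 0,"dy": 0,"dz": 1.5,"yaw": 0,"gripper": 0.8},
    {"dx": 0,"dy": 0,"dz": 1.5,"yaw": 0,"gripper": 0.8}
  ]
}}

```text
clock: 30.55
tcp_pos: [0.6141, -0.1842, 0.0559]
orientation: [0.0, 3.142, -0.0]
contact_force: [0.3, -0.3, -0.2]
grip_width: 0.0684
gripper_force: 0.0
```

Emit:
{"fn": "send_rows", "kwargs": {
  "steps": [
    {"dx": -0.1,"dy": 0,"dz": 0.8,"yaw": 0,"gripper": 0.8},
    {"dx": -0.1,"dy": 0,"dz": 1.5,"yaw": 0,"gripper": 0.8},
    {"dx": -0.1,"dy": 0,"dz": 2.0,"yaw": 0,"gripper": 0.7},
    {"dx": -0.1,"dy": 0,"dz": 2.0,"yaw": 0,"gripper": 0.6},
    {"dx": -0.1,"dy": 0,"dz": 2.0,"yaw": 0,"gripper": 0.5}
  ]
}}

```text
clock: 31.18
tcp_pos: [0.6152, -0.1842, 0.036]
orientation: [0.0, 3.141, -0.0]
contact_force: [-0.6, 0.6, -0.2]
grip_width: 0.0426
gripper_force: 0.0
```

Emit:
{"fn": "send_rows", "kwargs": {
  "steps": [
    {"dx": 0,"dy": 0,"dz": 0,"yaw": 0,"gripper": 0.4},
    {"dx": 0,"dy": 0,"dz": 0,"yaw": 0,"gripper": 0.25},
    {"dx": 0,"dy": 0,"dz": 0,"yaw": 0,"gripper": 0.25},
    {"dx": 0,"dy": 0,"dz": 0,"yaw": 0,"gripper": 0.25},
    {"dx": 0,"dy": 0,"dz": 0,"yaw": 0,"gripper": 0.25}
  ]
}}

```text
clock: 31.8
tcp_pos: [0.6153, -0.1841, 0.0366]
orientation: [0.0, 3.141, 0.0]
contact_force: [-1.3, 1.2, 4.9]
grip_width: 0.0338
gripper_force: 39.4
```

Emit:
{"fn": "send_rows", "kwargs": {
  "steps": [
    {"dx": 0,"dy": 0,"dz": -4,"yaw": 0,"gripper": 0.25},
    {"dx": 0,"dy": 0,"dz": -8.5,"yaw": 0,"gripper": 0.25},
    {"dx": 3,"dy": 4.5,"dz": -8.5,"yaw": 0,"gripper": 0.25},
    {"dx": 6,"dy": 9.5,"dz": -8.5,"yaw": 0,"gripper": 0.25},
    {"dx": 9,"dy": 14.5,"dz": -8.5,"yaw": 0,"gripper": 0.25}
  ]
}}

```text
clock: 32.42
tcp_pos: [0.5242, -0.0377, 0.121]
orientation: [0.001, 3.141, 0.0]
contact_force: [0.5, 1.4, -0.3]
grip_width: 0.0336
gripper_force: 40.4
```

Emit:
{"fn": "send_rows", "kwargs": {
  "steps": [
    {"dx": 2.5,"dy": 5,"dz": 0,"yaw": 0,"gripper": 0.25},
    {"dx": 5,"dy": 10,"dz": 0,"yaw": 0,"gripper": 0.25},
    {"dx": 7.2,"dy": 14.4,"dz": 0,"yaw": 0,"gripper": 0.25},
    {"dx": 7.2,"dy": 14.4,"dz": 0,"yaw": 0,"gripper": 0.25},
    {"dx": 7.2,"dy": 14.4,"dz": 0,"yaw": 0,"gripper": 0.25}
  ]
}}

```text
clock: 33.05
tcp_pos: [0.4534, 0.1047, 0.121]
orientation: [-0.0, 3.141, -0.0]
contact_force: [1.5, 0.2, -0.9]
grip_width: 0.0341
gripper_force: 40.4
```

Emit:
{"fn": "send_rows", "kwargs": {
  "steps": [
    {"dx": 0,"dy": 0,"dz": 0,"yaw": 0,"gripper": 0.25},
    {"dx": 0,"dy": 0,"dz": 0,"yaw": 0,"gripper": 0.25},
    {"dx": 0,"dy": 0,"dz": 0,"yaw": 0,"gripper": 0.25}
  ]
}}

```text
clock: 33.42
tcp_pos: [0.4534, 0.1042, 0.1209]
orientation: [0.002, 3.141, -0.0]
contact_force: [0.3, -0.0, -0.5]
grip_width: 0.0339
gripper_force: 40.4
```

Emit:
{"fn": "send_rows", "kwargs": {
  "steps": [
    {"dx": 0,"dy": 0,"dz": 0.9,"yaw": 0,"gripper": 0.25},
    {"dx": 0,"dy": 0,"dz": 1.6,"yaw": 0,"gripper": 0.25},
    {"dx": 0,"dy": 0,"dz": 2.0,"yaw": 0,"gripper": 0.25},
    {"dx": 0,"dy": 0,"dz": 2.2,"yaw": 0,"gripper": 0.25},
    {"dx": 0,"dy": 0,"dz": 2.4,"yaw": 0,"gripper": 0.25}
  ]
}}

```text
clock: 34.05
tcp_pos: [0.4532, 0.1049, 0.0968]
orientation: [0.0, 3.141, 0.0]
contact_force: [-0.4, -0.6, -1.0]
grip_width: 0.0337
gripper_force: 40.4
```

Emit:
{"fn": "send_rows", "kwargs": {
  "steps": [
    {"dx": 0,"dy": 0,"dz": 0.1,"yaw": 0,"gripper": 0.25},
    {"dx": 0,"dy": 0,"dz": 0.15,"yaw": 0,"gripper": 0.25},
    {"dx": 0,"dy": 0,"dz": 0.15,"yaw": 0,"gripper": 0.25}
  ]
}}

```text
clock: 34.42
tcp_pos: [0.4532, 0.105, 0.0955]
orientation: [0.0, 3.141, 0.0]
contact_force: [0.5, 0.1, -0.4]
grip_width: 0.0338
gripper_force: 40.4
```

Emit:
{"fn": "send_rows", "kwargs": {
  "steps": [
    {"dx": 0,"dy": 0,"dz": 0.05,"yaw": 0,"gripper": 0.25},
    {"dx": 0,"dy": 0,"dz": 0.05,"yaw": 0,"gripper": 0.45},
    {"dx": 0,"dy": 0,"dz": 0.05,"yaw": 0,"gripper": 0.6},
    {"dx": 0,"dy": 0,"dz": 0,"yaw": 0,"gripper": 0.7},
    {"dx": 0,"dy": 0,"dz": 0,"yaw": 0,"gripper": 0.7}
  ]
}}

```text
clock: 35.05
tcp_pos: [0.4532, 0.105, 0.0955]
orientation: [0.0, 3.141, 0.0]
contact_force: [-0.6, -0.2, 0.8]
grip_width: 0.0599
gripper_force: 0.0
```

Emit:
{"fn": "send_rows", "kwargs": {
  "steps": [
    {"dx": 0,"dy": 0,"dz": -3,"yaw": 0,"gripper": 0.7},
    {"dx": 0,"dy": 0,"dz": -6,"yaw": 0,"gripper": 0.7},
    {"dx": -1,"dy": -6,"dz": -7,"yaw": 0,"gripper": 0.7},
    {"dx": -1,"dy": -12,"dz": -7,"yaw": 0,"gripper": 0.7},
    {"dx": -1,"dy": -18,"dz": -7,"yaw": 0,"gripper": 0.7}
  ]
}}

```text
clock: 35.67
tcp_pos: [0.4633, -0.0765, 0.1658]
orientation: [-0.002, 3.14, 0.001]
contact_force: [1.2, 0.5, -0.5]
grip_width: 0.0598
gripper_force: 0.0
```

Emit:
{"fn": "send_rows", "kwargs": {
  "steps": [
    {"dx": 0,"dy": -6,"dz": 0,"yaw": 0,"gripper": 0.7},
    {"dx": 0,"dy": -12,"dz": 0,"yaw": 0,"gripper": 0.7},
    {"dx": 0,"dy": -18,"dz": 0,"yaw": 0,"gripper": 0.7},
    {"dx": 0,"dy": -18,"dz": 0,"yaw": 0,"gripper": 0.7},
    {"dx": 0,"dy": -18,"dz": 0,"yaw": 0,"gripper": 0.7}
  ]
}}

```text
clock: 36.3
tcp_pos: [0.4628, -0.2547, 0.1651]
orientation: [-0.001, -3.141, -0.001]
contact_force: [1.2, 0.7, 0.1]
grip_width: 0.0599
gripper_force: 0.0
```

```bash
sed -i 's/^r=24/r=30/' foot.py; python3 foot.py s5; python3 - <<'E'
from h import *
for n in("top","side"):
    W=cloud(imaging.grab_frame(n))
    for nm,x,y in(("foot",.4535,.105),("finished",.64,.2)):
        m=(np.hypot(W[...,0]-x,W[...,1]-y)<.045)&(W[...,2]>.07);q=W[m];print(n,nm,len(q),q.mean(0).round(4),np.percentile(q[:,2],[50,95]).round(4)) if len(q) else None
E
```

```text
[ 0.46335746 -0.25333377  0.16507199] 0.05973031986172818
283 [0.0415 0.0634 0.0652 0.0687 0.0857]
0 
top foot 161 [0.4529 0.1019 0.0841] [0.085  0.0885]
top finished 160 [0.6444 0.1905 0.0837] [0.0844 0.089 ]
side finished 150 [0.6463 0.1873 0.081 ] [0.0829 0.0865]
```

View pics/s5.png

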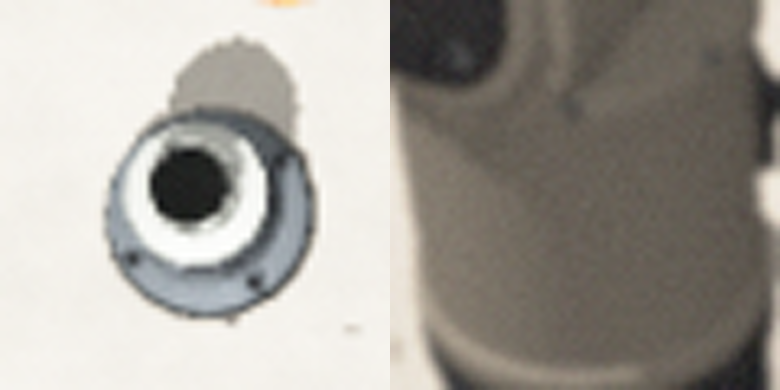

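The cap sits centred and level at 85 mm, the same height as the finished foot, and the robot is clear of everything. I'm handing in.

```bash
python3 -c "
from bench import workorder
print(workorder.hand_in())"
```

```text
the job is handed in; nothing more can be done
None
```

The foot is rebuilt and handed in: four washers alternate hollow down, up, down, up from the seat, with the cap level on top at 85 mm like the finished foot; it took about 37 s of the 112 s, and the hex keys, oil bottle and look-alikes were not touched.

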